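# Set the comb height on a gel casting stand

### The job

On the gel casting stand, turn the black knob clockwise until the comb bottoms and the screw is snug, but do not force it, then back it off a quarter turn so that the comb hangs about half a millimetre above the tray. Then flip the red-tipped lock lever over to its other side to lock the setting, let go, and leave everything else where it stands.

Things in the scene. Friction and masses are not known exactly. Their poses are not given: they have to be found in the camera images.
- stand: Gel casting stand, fixed to the bench: white base plate (x -100 to 100, y -190 to 130 mm, 20 mm high), on it a clear tray with orange ends, and over that an aluminium bridge 32 mm wide (x), 222 mm long (y), top 130 mm above the bench. Origin on the screw's vertical axis at the bench top; x away from the robot at zero yaw, y along the bridge. Lever block 70 x 50 x 25 mm at y -150 mm.
- knob (a point): Point on the black knob's axis, 168 mm above the bench, the height to grip: a straight bar 44 mm long, 14 mm thick, 144 to 180 mm above the bench, over a disc 44 mm and a collar 48 mm wide (130 to 144 mm). Turns with the knob: x along the bar (white line on the +x half), z up along the screw's axis. Clockwise from above lowers the comb; the knob itself stays at its height.
- comb_edge (a point): Middle of the comb's lower edge (white comb under the bridge, 10 teeth). The tray floor is 26.0 mm above the bench; the screw moves the comb 2 mm a turn, so a quarter turn is 0.5 mm. The screw bottoms 2.2 to 3.4 rad clockwise of where it starts, at no marked direction: too fine to see, so found by feel. Until then the knob runs freely (about 0.04 N m).
- bridge_top (a point): Top of the bridge beside the knob, 130.0 mm above the bench when unloaded. The bottomed screw bows it up, 0.16 mm at 0.2 N m and 0.5 mm at 0.6 N m on the knob. Once bottomed, the torque rises by 6 N m per rad of further turning. Snug is 0.2 N m or more, best 0.25 to 0.4; above 0.6 N m it is forced.
- lock (a joint): Angle of the lock lever, rad: 0 leaning to the stand's -x (unlocked), 1.0 leaning to +x (locked, at its stop). Stays where it is left; friction 0.06 N m.
- lock_tip (a point): Centre of the lever's red ball, 26 mm across, at the end of a steel rod 10 mm thick, 80 mm from its hinge (at x 0, y -150, z 42 mm in the stand's frame, along the stand's y). It swings from x -38 to +38 mm in that frame, 112 mm above the bench at both ends and 122 mm in the middle.
- spare_comb: Bystander: orange spare comb 22 x 110 x 6 mm lying on the front of the stand's base plate. Origin under its centre.
- bottle: Bystander: clear bottle, 70 mm across, 160 mm tall. Origin under its centre.
- beaker: Bystander: glass beaker, 72 mm across, 90 mm tall. Origin under its centre.
- tip_box: Bystander: blue box of yellow pipette tips, 120 x 85 x 51 mm. Origin under its centre.
- tube_rack: Bystander: green tube rack with tubes, 70 x 200 x 42 mm. Origin under its centre.
- pipette: Bystander: grey and white pipette lying down, 260 mm long, 26 mm thick. Origin under the middle.
- timer: Bystander: white square timer, 65 x 65 x 22 mm. Origin under its centre.

How it is judged:
By the outcome, as a careful person would: the job done as asked, in the order asked, and still so for the second after the job is handed in, with the robot touching nothing.
It also fails if it takes over 64 s, if anything falls off the work surface, if the arm or the gripper's body presses on something with over 40 N, if the wrist force passes 120 N, or if a joint passes its speed limit or range.

### The arm

A 6-joint arm with a two-finger parallel gripper is mounted at the origin on the work surface. World frame = base frame: x ahead of the robot, y to its left, z up, the work surface at z = 0. Lengths are in m, angles in rad, forces in N, time in s.
With the tool pointing down it reaches from about 0.325 to 0.775 m from the base axis. Payload 5.5 kg.
Tool frame: the origin (TCP) lies between the finger pads; the fingertips stand 11 mm ahead of it and the grasp point (between the pads) lies 8 mm behind it; z points along the fingers, y is the line along which they close (so a half turn about z gives the same grasp; the last joint's range is limited). The gripper opens to 85 mm and grips with 20 to 120 N. Pads are 22 mm wide; open, the fingers measure 114 mm over their backs; the gripper's body (76 mm by 85 mm) begins 54 mm behind the grasp point. The pads swing forward as they close: fully open they stand 13 mm farther back than shut.
Start: joints at [-1.303, 0.091, 1.231, -0, 1.82, -0.057], TCP at [0.191, -0.569, 0.242] pointing down, gripper open.
Joint ranges: [-2.87, 2.87], [-0.86, 2.18], [0.17, 2.46], [-1.51, 4.65], [0.06, 2.69], [-2.65, 2.65]. Speed limits (rad/s): [2.57, 2.57, 3.01, 3.14, 3.14, 3.14].

### API

Orientations are given as a rotation vector (axis times angle).
In Python, from rig import read_state, grab_frame, camera_params, finish_job, boxes_of, spot_point gives the robot as it stands. The module is installed in compiled form; this text tells all that it offers.
- The arm moves only by the shell command python3 -m inch 'ROWS' [FORCE]. ROWS is JSON, one flat list of numbers, 5 for each row, row after row: the shift along the world's x, y, z in mm, then the turn about the world's z in degrees, then the opening, from 0 (shut) to 1 (fully open). In form: [dx, dy, dz, twist, grip, dx, dy, dz, twist, grip, ...]. A call has exactly 8 rows; each row shifts and turns the commanded pose from where the row before left it; what a row does not reach is not made up. A row lasts 1/10 s, in which the tool goes at most 50 mm and 8.59 degrees, less where a joint would pass 70% of its speed; a pose out of reach is approached as far as the arm can. A call with a gripper value outside its range is refused whole. The fingers move at their own pace and stop on an object; FORCE is the grip in N (left out, the last holds). Time passes only in rows, so rows that do not move let the fingers close, or fill a call up. It gives the time, the measured TCP pose, the force, the opening and the grip force at its end, in the units of the state.
- read_state(): the state, without advancing time (a new reading comes with each control period).
- grab_frame(name): name is "scene" or "top" or "wrist"; returns (picture, depth): 420x560x3 uint8, red, green, blue; 420x560 float32, m along the optical axis (not along the pixel's ray), 0 where there is no reading.
- camera_params(name): a dict with "fx", "fy", "cx", "cy" (pixels), "R" (3x3) and "t" (3): a world point X has camera coordinates R X + t. Camera axes: x right, y down, z forward; pixel columns grow to the right and rows downward; lengths in m; the calibration is good to about 2 mm. The wrist camera is an equidistant fisheye: a pixel r from the principal point sees the ray r / f radians off the axis. A picture is of the moment at which its call begins: read the wrist's pose just before it. camera_params takes no time and is no camera call; for the wrist camera it gives the pose at the moment of the call.
- finish_job(): hands the job in; it is judged then, once.
Trained networks look in the newest picture that a camera, given by its name, has taken for a name from the list of things; names that differ only in an ending like _2 or _b are one class to them, and where a whole thing is asked for, a point or a joint stands for the part that bears it (a point fixed in the world has none). Each returns a list of dicts, best first, with "confidence" (0 to 1); they miss things now and then, are a little off and sometimes report something else, mostly with a low value. They report only what shows in the picture. A call takes as long as a camera call.
- boxes_of(thing, camera): "rect" ([left, top, width, height] in pixels, round what is visible of it).
- spot_point(thing, camera): "centre" ([column, row] in pixels: a listed point, or the origin of a listed thing).
The state is a dict: "time": time; "q": joint angles; "joint_vel": joint speeds; "tau": joint torques, N m; "position": TCP position; "tool_rot": TCP orientation; "wrist_force": force on the tool from outside, world axes, zero at the start; "moment": the same for the moment, N m; "grip_width": finger opening in m; "finger_force": force on a finger pad.
Only numpy, scipy, OpenCV 4.12 (cv2) and the standard library are available. Lean on these libraries where they do the work, as an engineer would, in place of code of your own. Each camera call takes 0.05 s, during which the arm holds its last target. There are 200 camera calls.

## Working session

There is one attempt and no reset: what is moved stays moved. The work goes in short steps, Python scripts to look and compute and a shell command to move; the robot and the scene stay as the last step left them, time stands still between calls to the robot, and variables do not carry over. Pictures are saved under pics/ and viewed, at most 10 in all, crops included, and the job is handed in when it is done.

```bash
mkdir -p pics
cat > h.py <<'E'
import numpy as np,cv2
from rig import *
def ray(cam,px,P=None):
    P=P or camera_params(cam); R=np.array(P["R"]);t=np.array(P["t"])
    u=(px[0]-P["cx"])/P["fx"];v=(px[1]-P["cy"])/P["fy"]
    if cam=="wrist":
        r=np.hypot(u,v); d=np.array([u/r*np.sin(r),v/r*np.sin(r),np.cos(r)]) if r>1e-9 else np.array([0,0,1.])
    else: d=np.array([u,v,1.])
    return -R.T@t, R.T@d
def atz(cam,px,z,P=None):
    o,d=ray(cam,px,P); return o+d*(z-o[2])/d[2]
def save(n,im): cv2.imwrite("pics/"+n,im[:,:,::-1])
E
python3 - <<'E'
from h import *
H=dict(knob=.168,comb_edge=.03,bridge_top=.13,lock_tip=.112,stand=0)
for c in("top","scene"):
    im,d=grab_frame(c); save(c+"0.png",im)
    for k,z in H.items():
        for r in spot_point(k,c)[:2]: print(c,k,np.round(r["centre"]),round(r["confidence"],2),atz(c,r["centre"],z).round(4))
s=read_state();print(s["time"],s["position"],s["tool_rot"],s["moment"])
E
```

```text
top knob [288. 190.] 0.57 [ 0.5542 -0.0297  0.168 ]
top bridge_top [287. 192.] 0.84 [ 0.5571 -0.0266  0.13  ]
top lock_tip [342. 194.] 0.59 [ 0.5519 -0.179   0.112 ]
top stand [288. 201.] 0.81 [ 0.5539 -0.0311  0.    ]
scene knob [279. 208.] 0.7 [ 0.5379 -0.0295  0.168 ]
scene comb_edge [285. 234.] 0.49 [ 0.5519 -0.0171  0.03  ]
scene bridge_top [288. 222.] 0.8 [ 0.5721 -0.0241  0.13  ]
scene lock_tip [245. 251.] 0.53 [ 0.5596 -0.1766  0.112 ]
scene stand [285. 240.] 0.57 [ 0.5566 -0.0216  0.    ]
0.6 [ 0.19146799 -0.56864686  0.24228558] [3.10024682e+00 5.07925030e-01 3.96816159e-06] [0.02186426 0.0162511  0.00873783]
```

Run:
```python
import cv2
a=cv2.imread("pics/top0.png")[120:300,180:420];b=cv2.imread("pics/scene0.png")[130:330,150:420]
cv2.imwrite("pics/a.png",cv2.resize(a,(800,600),interpolation=cv2.INTER_CUBIC));cv2.imwrite("pics/b.png",cv2.resize(b,(800,592),interpolation=cv2.INTER_CUBIC))
```

```text
(no output)
```

View pics/a.png

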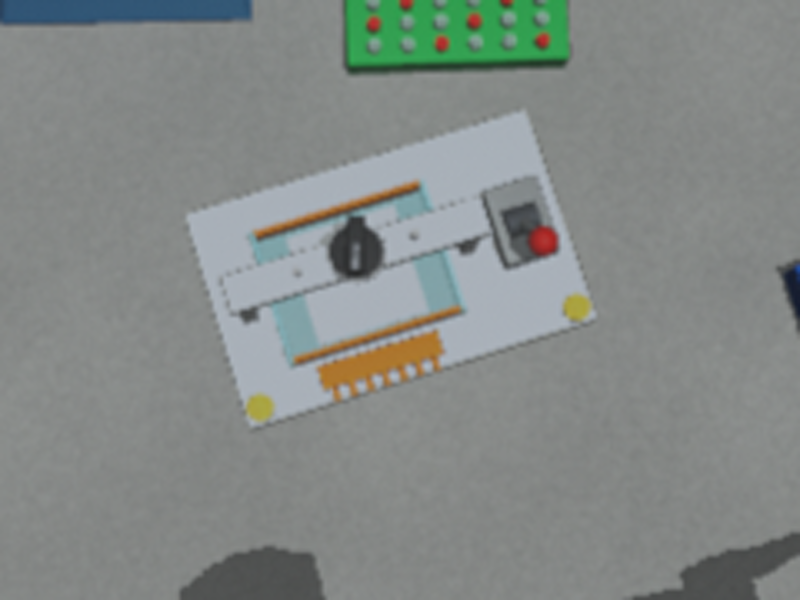

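View pics/b.png

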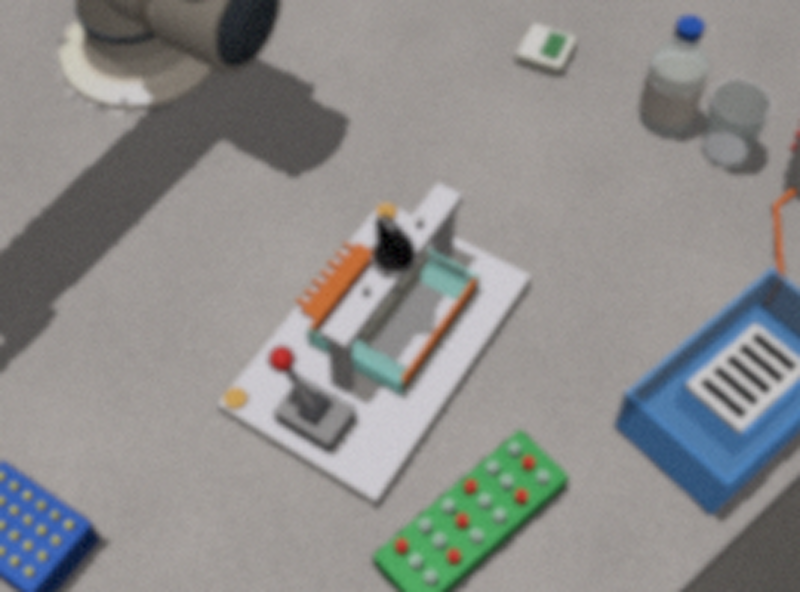

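The top crop shows the stand yawed about +15° and the knob near crop pixel (356,248). Its bar runs nearly along world x, with the white line towards the robot. The red ball is at (543,240), on the robot side, so it's unlocked. The scene view agrees. Next I'll move above the knob, turning the tool towards yaw 180° so there's plenty of clockwise travel.

```bash
python3 -m inch '[22,33,5,8.5,1,22,33,5,8.5,1,22,33,5,8.5,1,22,33,5,8.5,1,22,33,5,8.5,1,22,33,5,8.5,1,22,33,5,8.5,1,22,33,5,8.5,1]' 40; python3 -m inch '[22,33,0,8.5,1,22,33,0,8.5,1,22,33,0,8.5,1,22,33,0,8.5,1,22,33,0,8.5,1,22,33,0,8.5,1,0,0,0,8.5,1,0,0,0,8.5,1]'
python3 - <<'E'
from h import *
P=camera_params("wrist");s=read_state();im,d=grab_frame("wrist");save("w0.png",cv2.resize(im,(800,600),interpolation=cv2.INTER_CUBIC))
np.savez("w0.npz",im=im,d=d,R=P["R"],t=P["t"],i=[P[k] for k in("fx","fy","cx","cy")])
print(s["position"],s["tool_rot"],s["q"][5])
for k,z in dict(knob=.168,bridge_top=.13,lock_tip=.112,stand=0).items():
    for r in spot_point(k,"wrist")[:2]: print(k,np.round(r["centre"]),round(r["confidence"],2),atz("wrist",r["centre"],z,P).round(4))
E
```

```text
time: 1.4
position: [0.3681, -0.3032, 0.2827]
tool_rot: [2.279, 2.161, 0.0]
wrist_force: [0.3, -0.1, 0.4]
grip_width: 0.0855
finger_force: 0.0
time: 2.2
position: [0.5, -0.1053, 0.2821]
tool_rot: [-0.677, -3.068, 0.0]
wrist_force: [-0.4, 0.3, 0.4]
grip_width: 0.0852
finger_force: 0.0
[ 0.49999839 -0.10527189  0.28212046] [-6.76691457e-01 -3.06750331e+00  2.13233045e-05] -1.4106450752806199
knob [392. 219.] 0.63 [ 0.5427 -0.0278  0.168 ]
lock_tip [240. 280.] 0.69 [ 0.5611 -0.1832  0.112 ]
stand [352. 184.] 0.77 [ 0.5459 -0.0274  0.    ]
```

View pics/w0.png

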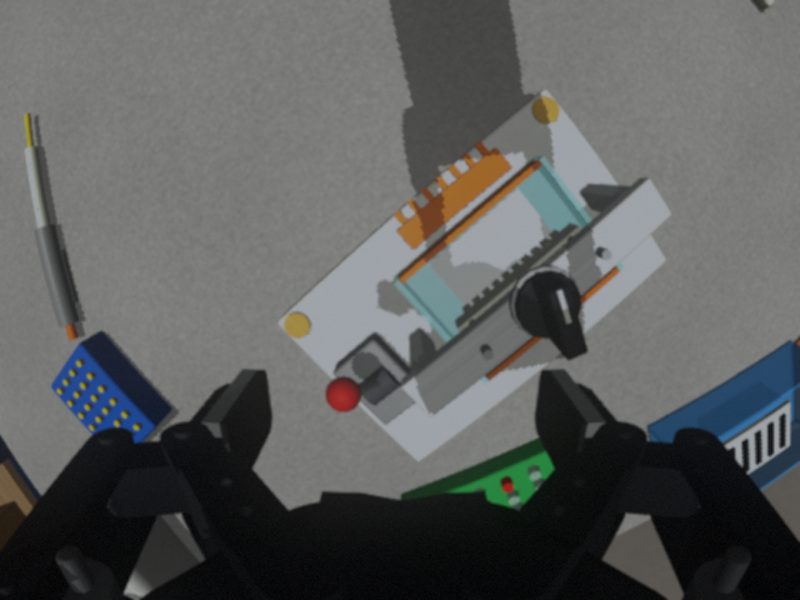

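The wrist view shows the knob bar at about (560,275) to (578,350), its white line towards the lower right. The red ball is at (343,394) and the stand is intact. I'll measure the bar's top face from the depth.

```bash
cat >> h.py <<'E'
def cloud(cam,d,P):
    v,u=np.mgrid[0:d.shape[0],0:d.shape[1]]
    x=(u-P["cx"])/P["fx"];y=(v-P["cy"])/P["fy"]
    if cam=="wrist":
        r=np.hypot(x,y)+1e-9;k=np.tan(r)/r;x=x*k;y=y*k
    X=np.stack([x*d,y*d,d],-1)
    W=(X-np.array(P["t"]))@np.array(P["R"]); W[d<=0]=np.nan; return W
def bar(W,lo=.171,hi=.19,c=(.552,-.028),r=.045):
    m=(W[...,2]>lo)&(W[...,2]<hi)&(np.hypot(W[...,0]-c[0],W[...,1]-c[1])<r)
    p=W[m][:,:2].astype(np.float32);
    if len(p)<5: return len(p)
    (cx,cy),(w,h),a=cv2.minAreaRect(p); u=np.linalg.svd(p-p.mean(0),full_matrices=0)[2][0]
    return len(p),(round(cx,4),round(cy,4)),(round(w,4),round(h,4)),round(a,1),"pca",round(float(np.degrees(np.arctan2(u[1],u[0]))),1),p.mean(0).round(4),W[m][:,2].mean().round(4)
E
python3 - <<'E'
from h import *
z=np.load("w0.npz");P=dict(zip(("fx","fy","cx","cy"),z["i"]),R=z["R"],t=z["t"])
W=cloud("wrist",z["d"],P);print("bar",bar(W))
print("bridge",bar(W,.124,.136,r=.13)); print("ball",bar(W,.105,.13,c=(.557,-.182),r=.03))
_,d=grab_frame("top");W=cloud("top",d,camera_params("top"));print("bar top",bar(W));print("bridge",bar(W,.124,.136,r=.13));print("ball",bar(W,.105,.13,c=(.557,-.182),r=.03))
for p in((560,278),(560,290),(568,322),(580,354)): print(atz("wrist",np.array(p)*.7,.18,P).round(4))
E
```

```text
bar (955, (0.546, -0.0271), (0.0147, 0.0439), 87.7, 'pca', -2.8, array([ 0.544 , -0.0278], dtype=float32), np.float64(0.178))
bridge (5812, (0.5426, -0.0283), (0.0401, 0.2222), 16.6, 'pca', 106.4, array([ 0.5448, -0.03  ], dtype=float32), np.float64(0.1283))
ball (490, (0.5558, -0.1795), (0.0248, 0.0235), 62.9, 'pca', -130.8, array([ 0.5537, -0.1778], dtype=float32), np.float64(0.121))
bar top (98, (0.5451, -0.0264), (0.013, 0.0432), 88.9, 'pca', 177.2, array([ 0.5439, -0.0267], dtype=float32), np.float64(0.1801))
bridge (394, (0.5325, 0.0297), (0.0448, 0.1072), 13.5, 'pca', 106.4, array([0.5262, 0.0362], dtype=float32), np.float64(0.1296))
ball 0
[ 0.5195 -0.0233  0.18  ]
[ 0.5257 -0.0255  0.18  ]
[ 0.5448 -0.0273  0.18  ]
[ 0.5662 -0.0266  0.18  ]
```

The bar's top face measures 44 x 14.7 mm at z 0.178 to 0.180, centred at (0.546, -0.027) and lying at -2.5°, which fits the given size. Stand yaw is 16.5°. I'll go over it, descend to TCP z 0.160, then check before closing.

```bash
python3 -m inch '[15.3,26.1,0,7.5,1,15.3,26.1,0,7.5,1,15.4,26.1,-2,7.5,1,0,0,-20,0,1,0,0,-30,0,1,0,0,-30,0,1,0,0,-25,0,1,0,0,-15,0,1]' 25; python3 -m inch '[0,0,0,0,0.5,0,0,0,0,0.4,0,0,0,0,0.3,0,0,0,0,0.2,0,0,0,0,0,0,0,0,0,0,0,0,0,0,0,0,0,0,0,0]' 25
python3 - <<'E'
from h import *
s=read_state();print(s["position"],s["tool_rot"],s["q"][5],"F",s["wrist_force"],"M",s["moment"],s["tau"][5])
E
```

```text
time: 3.3
position: [0.5445, -0.0286, 0.1577]
tool_rot: [-0.083, -3.137, -0.0]
wrist_force: [-0.8, 0.7, -0.1]
grip_width: 0.0854
finger_force: 0.0
time: 4.1
position: [0.5461, -0.0267, 0.162]
tool_rot: [0.077, 3.138, 0.004]
wrist_force: [-0.1, 5.5, 4.3]
grip_width: 0.0137
finger_force: 27.8
[ 0.54613762 -0.02672075  0.16196308] [0.0767275  3.13792746 0.00429708] -1.6344943681823596 F [-0.05767204  5.45539008  4.32891147] M [ 0.85659959  0.00462851 -0.01303121] 0.022288378095254302
```

```bash
cat > st.py <<'E'
from h import *
s=read_state();r=np.array(s["tool_rot"]);y=np.degrees(2*np.arctan2(r[1],r[0]))%360
print("t",s["time"],"p",np.round(s["position"],4),"yaw",round(y,2),"F",np.round(s["wrist_force"],1),"M",np.round(s["moment"],3),"tau6",round(s["tau"][5],3),"q6",round(s["q"][5],3),"w",round(s["grip_width"],4),round(s["finger_force"],1))
E
python3 st.py; python3 -m inch '[0,0.5,0,-4,0,0,0,0,-8,0,0,0,0,-8,0,0,0,0,-8,0,0,0,0,-8,0,0,0,0,-8,0,0,0,0,-8,0,0,0,0,-8,0]'>/dev/null; python3 st.py
```

```text
t 4.1 p [ 0.5461 -0.0267  0.162 ] yaw 177.2 F [-0.1  5.5  4.3] M [ 0.857  0.005 -0.013] tau6 0.022 q6 -1.634 w 0.0137 27.8
t 4.9 p [ 0.5465 -0.0257  0.1619] yaw 116.9 F [1.5 8.1 3.2] M [ 1.248 -0.325  0.057] tau6 -1.777 q6 -0.581 w 0.0136 27.7
```

```bash
python3 -m inch '[0,0.5,0,-4,0,0,0.5,0,-8,0,0,0,0,-8,0,0,0,0,-8,0,0,0,0,-8,0,0,0,0,-8,0,0,0,0,-4,0,0,0,0,0,0]'>/dev/null; python3 st.py
```

```text
t 5.7 p [ 0.5473 -0.0254  0.162 ] yaw 69.07 F [5.5 4.5 1.8] M [ 0.852 -0.873  0.008] tau6 0.678 q6 0.255 w 0.0137 27.4
```

```bash
python3 -m inch '[0.5,0.5,0,-4,0,0.5,0,0,-4,0,0,0,0,-4,0,0,0,0,-4,0,0,0,0,0,0,0,0,0,0,0,0,0,0,0,0,0,0,0,0,0]'>/dev/null; python3 st.py;  python3 -m inch '[0,0,0,-0.6,0,0,0,0,-0.6,0,0,0,0,-0.6,0,0,0,0,-0.6,0,0,0,0,-0.6,0,0,0,0,0,0,0,0,0,0,0,0,0,0,0,0]'>/dev/null; python3 st.py
```

```text
t 6.5 p [ 0.5478 -0.0254  0.162 ] yaw 53.25 F [3.9 3.5 3. ] M [ 0.7   -0.552  0.029] tau6 -0.006 q6 0.532 w 0.0135 27.7
t 7.3 p [ 0.5478 -0.0254  0.162 ] yaw 50.26 F [4.7 3.6 3.2] M [ 0.655 -0.569  0.002] tau6 0.036 q6 0.584 w 0.0138 27.7
```

```bash
cat > ok.py <<'E'
import st,sys
sys.exit(int(abs(st.s["moment"][2])>0.13 or max(abs(np_) for np_ in st.s["wrist_force"])>25))
E
python3 -m inch '[0,0,0,-0.6,0,0,0,0,-0.6,0,0,0,0,-0.6,0,0,0,0,-0.6,0,0,0,0,-0.6,0,0,0,0,0,0,0,0,0,0,0,0,0,0,0,0]'>/dev/null; python3 ok.py &&
python3 -m inch '[0,0,0,-0.6,0,0,0,0,-0.6,0,0,0,0,-0.6,0,0,0,0,-0.6,0,0,0,0,-0.6,0,0,0,0,0,0,0,0,0,0,0,0,0,0,0,0]'>/dev/null; python3 ok.py &&
python3 -m inch '[0,0,0,-0.6,0,0,0,0,-0.6,0,0,0,0,-0.6,0,0,0,0,-0.6,0,0,0,0,-0.6,0,0,0,0,0,0,0,0,0,0,0,0,0,0,0,0]'>/dev/null; python3 ok.py
```

```text
t 8.1 p [ 0.5479 -0.0255  0.162 ] yaw 47.26 F [4.6 4.1 2.9] M [ 0.718 -0.641  0.032] tau6 0.036 q6 0.637 w 0.0134 27.7
t 8.9 p [ 0.5479 -0.0255  0.162 ] yaw 44.25 F [5.3 3.9 2.9] M [ 0.681 -0.616  0.038] tau6 0.036 q6 0.689 w 0.014 27.7
t 9.7 p [ 0.5479 -0.0255  0.1619] yaw 41.25 F [5.2 2.8 2.2] M [ 0.662 -0.635  0.067] tau6 0.035 q6 0.741 w 0.0139 27.7
```

```bash
cat > ok.py <<'E'
import st,sys
sys.exit(int(abs(st.s["tau"][5])>0.08 or max(map(abs,st.s["wrist_force"]))>25))
E
python3 -m inch '[0,0,0,-0.6,0,0,0,0,-0.6,0,0,0,0,-0.6,0,0,0,0,-0.6,0,0,0,0,-0.6,0,0,0,0,0,0,0,0,0,0,0,0,0,0,0,0]'>/dev/null; python3 ok.py &&
python3 -m inch '[0,0,0,-0.6,0,0,0,0,-0.6,0,0,0,0,-0.6,0,0,0,0,-0.6,0,0,0,0,-0.6,0,0,0,0,0,0,0,0,0,0,0,0,0,0,0,0]'>/dev/null && python3 ok.py &&
python3 -m inch '[0,0,0,-0.6,0,0,0,0,-0.6,0,0,0,0,-0.6,0,0,0,0,-0.6,0,0,0,0,-0.6,0,0,0,0,0,0,0,0,0,0,0,0,0,0,0,0]'>/dev/null && python3 ok.py &&
python3 -m inch '[0,0,0,-0.6,0,0,0,0,-0.6,0,0,0,0,-0.6,0,0,0,0,-0.6,0,0,0,0,-0.6,0,0,0,0,0,0,0,0,0,0,0,0,0,0,0,0]'>/dev/null && python3 ok.py &&
python3 -m inch '[0,0,0,-0.6,0,0,0,0,-0.6,0,0,0,0,-0.6,0,0,0,0,-0.6,0,0,0,0,-0.6,0,0,0,0,0,0,0,0,0,0,0,0,0,0,0,0]'>/dev/null && python3 ok.py &&
python3 -m inch '[0,0,0,-0.6,0,0,0,0,-0.6,0,0,0,0,-0.6,0,0,0,0,-0.6,0,0,0,0,-0.6,0,0,0,0,0,0,0,0,0,0,0,0,0,0,0,0]'>/dev/null && python3 ok.py
```

```text
t 10.5 p [ 0.548  -0.0256  0.1619] yaw 38.25 F [5.6 3.3 2.2] M [ 0.611 -0.662  0.049] tau6 0.035 q6 0.794 w 0.0133 27.7
t 11.3 p [ 0.548  -0.0256  0.162 ] yaw 35.25 F [4.9 3.8 2.9] M [ 0.621 -0.73   0.044] tau6 0.035 q6 0.846 w 0.0135 27.6
t 12.1 p [ 0.5481 -0.0256  0.162 ] yaw 32.25 F [6.6 2.9 2.5] M [ 0.612 -0.811  0.036] tau6 0.035 q6 0.898 w 0.0134 27.6
t 12.9 p [ 0.5481 -0.0257  0.162 ] yaw 29.24 F [4.9 2.6 3. ] M [ 0.568 -0.846  0.044] tau6 0.035 q6 0.951 w 0.0135 27.6
t 13.7 p [ 0.5481 -0.0257  0.162 ] yaw 26.24 F [7.  2.3 2.7] M [ 0.56  -0.857  0.045] tau6 0.035 q6 1.003 w 0.0139 27.6
t 14.5 p [ 0.5482 -0.0258  0.162 ] yaw 23.24 F [6.5 2.1 2.6] M [ 0.569 -0.862  0.056] tau6 0.035 q6 1.055 w 0.0135 27.6
```

Still running free after 154° of turning, so I'll continue.

```bash
python3 -m inch '[0.5,0,0,-0.6,0,0,0,0,-0.6,0,0,0,0,-0.6,0,0,0,0,-0.6,0,0,0,0,-0.6,0,0,0,0,0,0,0,0,0,0,0,0,0,0,0,0]'>/dev/null; python3 ok.py &&
python3 -m inch '[0,0,0,-0.6,0,0,0,0,-0.6,0,0,0,0,-0.6,0,0,0,0,-0.6,0,0,0,0,-0.6,0,0,0,0,0,0,0,0,0,0,0,0,0,0,0,0]'>/dev/null && python3 ok.py &&
python3 -m inch '[0,0,0,-0.6,0,0,0,0,-0.6,0,0,0,0,-0.6,0,0,0,0,-0.6,0,0,0,0,-0.6,0,0,0,0,0,0,0,0,0,0,0,0,0,0,0,0]'>/dev/null && python3 ok.py &&
python3 -m inch '[0,0,0,-0.6,0,0,0,0,-0.6,0,0,0,0,-0.6,0,0,0,0,-0.6,0,0,0,0,-0.6,0,0,0,0,0,0,0,0,0,0,0,0,0,0,0,0]'>/dev/null && python3 ok.py &&
python3 -m inch '[0,0,0,-0.6,0,0,0,0,-0.6,0,0,0,0,-0.6,0,0,0,0,-0.6,0,0,0,0,-0.6,0,0,0,0,0,0,0,0,0,0,0,0,0,0,0,0]'>/dev/null && python3 ok.py &&
python3 -m inch '[0,0,0,-0.6,0,0,0,0,-0.6,0,0,0,0,-0.6,0,0,0,0,-0.6,0,0,0,0,-0.6,0,0,0,0,0,0,0,0,0,0,0,0,0,0,0,0]'>/dev/null && python3 ok.py &&
python3 -m inch '[0,0,0,-0.6,0,0,0,0,-0.6,0,0,0,0,-0.6,0,0,0,0,-0.6,0,0,0,0,-0.6,0,0,0,0,0,0,0,0,0,0,0,0,0,0,0,0]'>/dev/null && python3 ok.py &&
python3 -m inch '[0,0,0,-0.6,0,0,0,0,-0.6,0,0,0,0,-0.6,0,0,0,0,-0.6,0,0,0,0,-0.6,0,0,0,0,0,0,0,0,0,0,0,0,0,0,0,0]'>/dev/null && python3 ok.py
```

```text
t 15.3 p [ 0.5483 -0.0258  0.1619] yaw 20.19 F [4.4 3.6 3.8] M [ 0.679 -0.704  0.006] tau6 0.033 q6 1.109 w 0.0137 27.9
t 16.1 p [ 0.5483 -0.0259  0.1619] yaw 17.19 F [5.9 1.7 4.4] M [ 0.607 -0.709  0.045] tau6 0.033 q6 1.161 w 0.0133 27.9
t 16.9 p [ 0.5483 -0.0259  0.1619] yaw 14.2 F [5.3 2.4 3.5] M [ 0.58  -0.801  0.174] tau6 0.199 q6 1.213 w 0.0138 27.9
```

Contact: 0.2 N m. Another 1.2° should bring it to about 0.32.

```bash
python3 -m inch '[0,0,0,-0.4,0,0,0,0,-0.4,0,0,0,0,-0.4,0,0,0,0,0,0,0,0,0,0,0,0,0,0,0,0,0,0,0,0,0,0,0,0,0,0]'>/dev/null; python3 st.py
```

```text
t 17.7 p [ 0.5484 -0.0259  0.162 ] yaw 13.02 F [4.7 2.5 4. ] M [ 0.538 -0.813  0.292] tau6 0.301 q6 1.234 w 0.0132 28.1
```

Snug at 0.30 N m. Now back off 91.5°, 90° plus half of the elastic wind-up.

```bash
python3 -m inch '[0,0,0,4,0,0,0,0,8,0,0,0,0,8,0,0,0,0,8,0,0,0,0,8,0,0,0,0,8,0,0,0,0,8,0,0,0,0,8,0]'>/dev/null; python3 st.py; python3 -m inch '[-0.5,0,0,8,0,0,0,0,8,0,0,0,0,8,0,0,0,0,5,0,0,0,0,2.5,0,0,0,0,0,0,0,0,0,0,0,0,0,0,0,0]'>/dev/null; python3 st.py
```

```text
t 18.5 p [ 0.5475 -0.0253  0.1619] yaw 73.33 F [1.  4.9 5.4] M [ 0.858 -0.025 -0.122] tau6 1.785 q6 0.182 w 0.0134 28.1
t 19.3 p [ 0.5469 -0.0254  0.1619] yaw 104.51 F [1.2 4.1 5.2] M [ 0.743  0.012 -0.03 ] tau6 -0.008 q6 -0.363 w 0.0134 28.1
```

```bash
python3 -m inch '[0,0,0,0,0.3,0,0,0,0,0.6,0,0,0,0,1,0,0,0,0,1,0,0,5,0,1,0,0,35,0,1,0,0,40,0,1,0,0,40,0,1]'>/dev/null; python3 -m inch '[-30,-10,5,0,1,-30,-20,0,0,1,0,-20,0,0,1,0,0,0,0,1,0,0,0,0,1,0,0,0,0,1,0,0,0,0,1,0,0,0,0,1]' >/dev/null; python3 st.py
python3 - <<'E'
from h import *
P=camera_params("wrist");im,d=grab_frame("wrist");save("w1.png",cv2.resize(im,(800,600),interpolation=cv2.INTER_CUBIC))
W=cloud("wrist",d,P);print("bar",bar(W,c=(.547,-.026)))
print("ball",bar(W,.10,.14,c=(.555,-.180),r=.03))
for k,z in dict(lock_tip=.112).items():
    for r in spot_point(k,"wrist")[:2]: print(k,np.round(r["centre"]),round(r["confidence"],2),atz("wrist",r["centre"],z,P).round(4))
_,d=grab_frame("top");W=cloud("top",d,camera_params("top"));print("bar top",bar(W,c=(.547,-.026)))
E
```

```text
t 20.9 p [ 0.4867 -0.0758  0.2851] yaw 104.47 F [-0.2  0.8  0.2] M [-0.013 -0.002  0.012] tau6 0.004 q6 -0.476 w 0.0851 0.0
bar (1087, (0.5459, -0.0267), (0.0149, 0.0439), 15.3, 'pca', -75.1, array([ 0.5451, -0.0266], dtype=float32), np.float64(0.1781))
ball (448, (0.5559, -0.1789), (0.0241, 0.0238), 72.1, 'pca', 29.9, array([ 0.5548, -0.1761], dtype=float32), np.float64(0.1207))
lock_tip [324. 304.] 0.82 [ 0.5594 -0.1818  0.112 ]
bar top 0
```

View pics/w1.png

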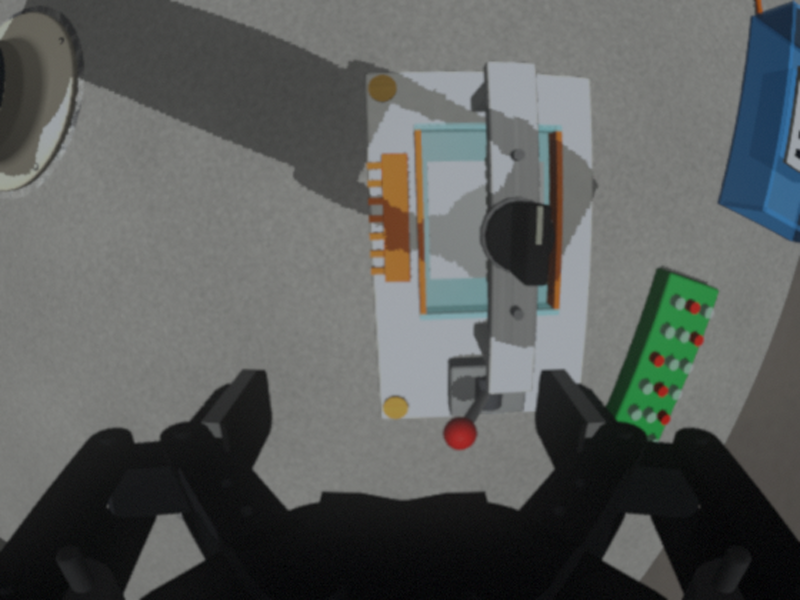

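The wrist view shows the bar with its white line at (540,225). It measures 104.9°, matching the tool, so the back-off held. The red ball is at (460,433), still on the unlocked side. Next I'll close the fingers and come down on the ball's -x side at about (0.508, -0.194).

```bash
python3 -m inch '[5,-30,0,2,0,5,-30,0,0,0,5,-30,0,0,0,6,-28,0,0,0,0,0,-15,0,0,0,0,-25,0,0,0,0,-25,0,0,0,0,-15,0,0]' >/dev/null; python3 -m inch '[0,0,-25,0,0,0,0,-30,0,0,0,0,-25,0,0,0,0,-14,0,0,0,0,-5,0,0,0,0,0,0,0,0,0,0,0,0,0,0,0,0,0]'>/dev/null;python3 st.py
python3 - <<'E'
from h import *
P=camera_params("wrist");im,d=grab_frame("wrist");save("w2.png",cv2.resize(im,(800,600),interpolation=cv2.INTER_CUBIC))
E
```

```text
t 22.65 p [ 0.5082 -0.1947  0.108 ] yaw 106.41 F [-0.  -0.3 -0.2] M [ 0.032 -0.041  0.037] tau6 0.0 q6 -0.715 w -0.0002 0.0
```

View pics/w2.png

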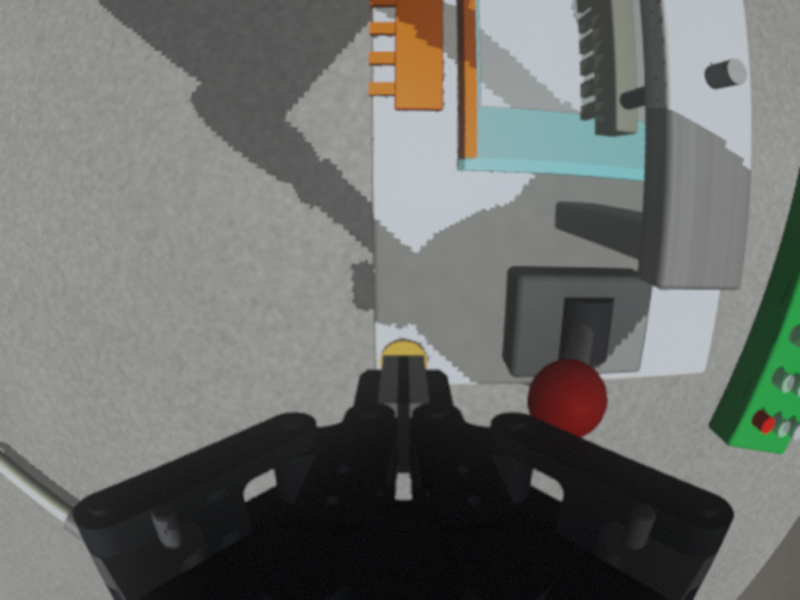

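The wrist view shows the shut fingertips at (404,375) and the red ball at (568,398), straight ahead along tool y with a clear gap. I'll push along the stand's +x.

```bash
python3 -m inch '[6.7,2,3,0,0,6.7,2,0,0,0,6.7,2,0,0,0,6.7,2,0,0,0,6.7,2,0,0,0,6.7,2,0,0,0,6.7,2,0,0,0,0,0,0,0,0]' >/dev/null;python3 st.py; python3 -m inch '[5.8,1.7,0,0,0,5.8,1.7,0,0,0,5.8,1.7,0,0,0,5.8,1.7,0,0,0,4,1.1,0,0,0,2,0.6,0,0,0,0,0,0,0,0,0,0,0,0,0]' >/dev/null;python3 st.py
python3 - <<'E'
from h import *
P=camera_params("wrist");im,d=grab_frame("wrist");save("w3.png",cv2.resize(im,(800,600),interpolation=cv2.INTER_CUBIC))
E
```

```text
t 23.5 p [ 0.5552 -0.1799  0.109 ] yaw 106.45 F [ 0.1 -0.5  0.3] M [ 0.016 -0.023  0.025] tau6 0.079 q6 -0.659 w 0.0 0.0
t 24.3 p [ 0.5836 -0.1718  0.1092] yaw 106.41 F [ 0.5 -0.5 -1.1] M [-0.022 -0.003 -0.008] tau6 0.003 q6 -0.629 w -0.0002 0.0
```

View pics/w3.png

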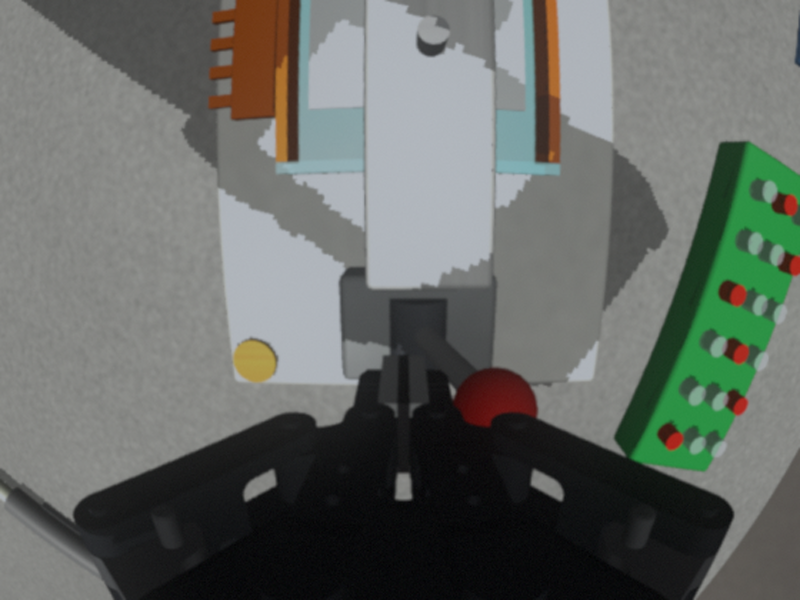

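The lever is past vertical: the ball is at (495,400), touching the right finger, and the force is low. I'll keep pushing until it stops.

```bash
python3 -m inch '[2.9,0.85,0,0,0,2.9,0.85,0,0,0,2.9,0.85,0,0,0,2.9,0.85,0,0,0,1.4,0.4,0,0,0,0,0,0,0,0,0,0,0,0,0,0,0,0,0,0]' >/dev/null;python3 st.py
python3 - <<'E'
from h import *
im,d=grab_frame("wrist");print(boxes_of("lock_tip","wrist")[:1]);print(spot_point("lock_tip","wrist")[:1])
E
```

```text
t 25.15 p [ 0.5967 -0.168   0.1095] yaw 106.41 F [ 0.8 -0.5 -0.8] M [ 0.027 -0.002 -0.022] tau6 -0.0 q6 -0.616 w -0.0002 0.0
[{'rect': [268.8, 233.2, 101.8, 63.4], 'confidence': 0.77}]
[{'centre': [339.7, 279.8], 'confidence': 0.74}]
```

```bash
python3 -m inch '[1,0.3,0,0,0,1,0.3,0,0,0,1,0.3,0,0,0,1,0.3,0,0,0,0,0,0,0,0,0,0,0,0,0,0,0,0,0,0,0,0,0,0,0]' >/dev/null;python3 st.py; python3 -m inch '[1,0.3,0,0,0,1,0.3,0,0,0,1,0.3,0,0,0,0,0,0,0,0,0,0,0,0,0,0,0,0,0,0,0,0,0,0,0,0,0,0,0,0]' >/dev/null;python3 st.py
```

```text
t 26.1 p [ 0.6006 -0.1668  0.1094] yaw 106.42 F [-0.7 -0.6 -0.7] M [ 0.093  0.065 -0.009] tau6 0.001 q6 -0.612 w 0.0 0.2
t 26.9 p [ 0.6018 -0.1666  0.1092] yaw 106.36 F [-9.3 -0.8  1.9] M [-0.276  1.365  0.068] tau6 0.014 q6 -0.609 w 0.0001 4.6
```

The reaction rose sharply to 9 N, so the lever is at its stop. Back off, rise and look.

```bash
python3 -m inch '[-5,-1.5,0,0,0,-15,-4.4,0,0,0,-20,-5.9,0,0,0,-25,-7,0,0,0,-25,-7,10,0,0,-20,0,40,0,0,0,0,45,0,0,0,0,45,0,0]' >/dev/null;  python3 -m inch '[0,10,40,0,0,0,20,0,0,0,0,20,0,0,0,0,0,0,0,0,0,0,0,0,0,0,0,0,0,0,0,0,0,0,0,0,0,0,0,0]' >/dev/null;python3 st.py
python3 - <<'E'
from h import *
P=camera_params("wrist");im,d=grab_frame("wrist");save("w4.png",cv2.resize(im,(800,600),interpolation=cv2.INTER_CUBIC))
W=cloud("wrist",d,P);print("bar",bar(W,c=(.547,-.026)))
for r in spot_point("lock_tip","wrist")[:1]:
    p=atz("wrist",r["centre"],.112,P);o=(p[:2]-[.547,-.026]);c,s=np.cos(np.radians(16.5)),np.sin(np.radians(16.5));print(r,p,"stand",c*o[0]+s*o[1],-s*o[0]+c*o[1])
E
```

```text
t 28.5 p [ 0.4935 -0.1422  0.289 ] yaw 106.37 F [ 0.5 -0.9 -0.8] M [-0.022  0.043 -0.018] tau6 -0.004 q6 -0.633 w -0.0001 0.0
bar (1062, (0.5462, -0.0271), (0.0149, 0.0441), 14.1, 'pca', -75.2, array([ 0.5452, -0.0279], dtype=float32), np.float64(0.178))
{'centre': [397.7, 243.6], 'confidence': 0.73} [ 0.6246359  -0.15910005  0.112     ] stand 0.03663638054033508 -0.14966874388819945
```

View pics/w4.png

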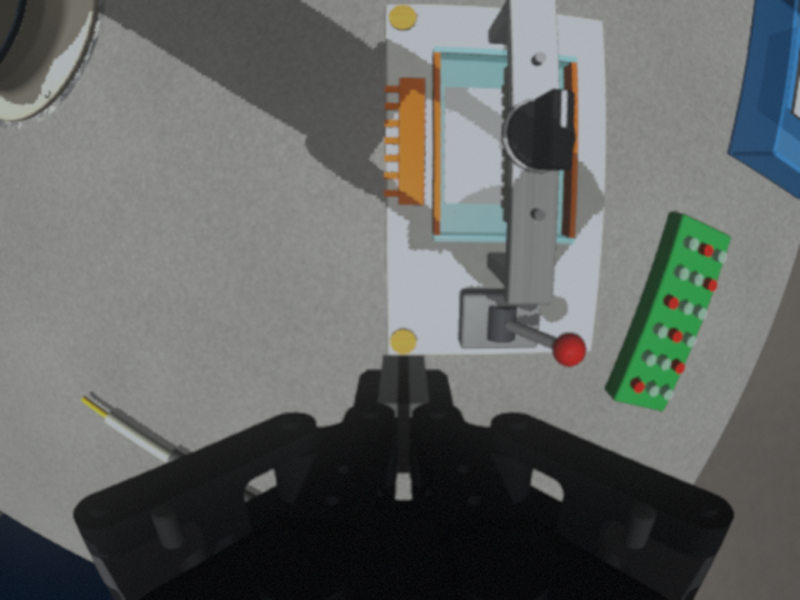

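The ball at (569,349) is now on the +x side, at stand x +37 mm against an expected +38. The knob bar is unchanged at -75.2°, the spare comb hasn't moved, and the gripper is clear.

```bash
python3 -c "
from rig import *
print(finish_job())"
```

```text
the job is handed in; nothing more can be done
None
```

The job is done and handed in after about 29 s of the 64 s: knob snugged at 0.30 N m and backed off 91.5° (about 0.49 mm comb gap by calculation, too fine to see), lock lever pushed to its locked stop, gripper clear, and nothing else seen to have moved.

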